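# Load the control vials in order of level

### The arm

A 7-joint arm with a two-finger parallel gripper is mounted at the origin on a cart in front of the work surface, level with it; the furniture and walls round the work are solid. World frame = base frame: x ahead of the robot, y to its left, z up, the work surface at z = 0. Lengths are in m, angles in rad, forces in N, time in s.
With the tool pointing down it reaches from about 0.4 to 0.875 m from the base axis. Payload 4.4 kg.
Tool frame: the origin (TCP) lies between the finger pads; the fingertips stand 19 mm ahead of it and the grasp point (between the pads) is the TCP (tips_ahead is the distance from the TCP to the fingertips, in m); z points along the fingers, x is the direction in which the jaws open and shut, and the axes are right-handed (so a half turn about z gives the same grasp; the last joint's range is limited). The gripper opens to 85 mm and grips with 20 to 120 N. Pads are 22 mm wide; open, the fingers measure 114 mm over their backs; the gripper's body (76 mm by 85 mm) begins 54 mm behind the grasp point. The pads swing forward as they close: fully open they stand 13 mm farther back than shut.
Start: joints at [-1.397, 0.628, 0.038, 1.517, -0.027, 0.996, -0.02], TCP at [0.154, 0.631, 0.25] pointing down, gripper open.
Joint ranges: [-3.06, 3.06], [-0.37, 2.12], [-1.25, 1.32], [0.18, 2.47], [-1.1, 4.24], [0.23, 1.98], [-2.94, 2.94]. Speed limits (rad/s): [2.57, 2.57, 3.14, 3.14, 3.14, 3.14, 3.14].

### API

Orientations are given as a unit quaternion [w, x, y, z].
In Python, from station import get_obs, grab_frame, job_done, tips_ahead gives the robot as it stands.
- The arm moves only by the tool arm_command, never from a script. Its argument "targets" is a list of rows, each a list of 2 entries, a list of its own where there are three numbers: the shift along the tool's x, y, z in mm, then the turn, a rotation vector about the tool's x, y, z in degrees. A call has 1 to 20 rows; each row is the pose to reach, as a shift and turn from the pose commanded when the call began, along the tool's axes at that moment; what a row does not reach only later rows make up. A row lasts 1/8 s, in which the tool goes at most 62.5 mm and 10.7 degrees, less where a joint would pass 70% of its speed; a pose out of reach is approached as far as the arm can. A call with a gripper value outside its range is refused whole. "fingers" is the gripper command: -1 is shut, 1 is fully open, values between are in proportion, set as the call begins (left out, the last holds). The fingers move at their own pace and stop on an object; "force" is the grip in N (left out, the last holds). Time passes only in rows, so rows that repeat a pose let the fingers close. It gives the time, the measured TCP pose, the force and the opening at its end, in the units of the state.
- get_obs(): the state, without advancing time (a new reading comes with each control period).
- grab_frame(name): name is "scene" or "top"; returns a dict with "image" (420x560x3 uint8, red, green, blue), "range_z" (420x560 float32, m along the optical axis (not along the pixel's ray), 0 where there is no reading), "mtx" (3x3 intrinsics, pixels), "D" ([k1, k2, p1, p2, k3] as OpenCV has them; the pictures are not rectified), "view" (4x4, takes a point from world to camera coordinates). Camera axes: x right, y up, looking along -z (the intrinsics and any distortion apply to the point x, -y, -z); pixel columns grow to the right and rows downward; lengths in m; the calibration is good to about 2 mm. A picture is of the moment at which its call begins.
- job_done(): hands the job in, once; it reports no verdict.
The state is a dict: "time": time; "joint_positions": joint angles; "joint_vel": joint speeds; "tau": joint torques, N m; "tcp_pos": TCP position; "tcp_rot": TCP orientation; "ft_force": force on the tool from outside, world axes, zero at the start; "torque": the same for the moment, N m; "finger_gap": finger opening in m.
Only numpy, scipy, OpenCV 4.12 (cv2) and the standard library are available. Lean on these libraries where they do the work, as an engineer would, in place of code of your own. Each camera call takes 0.05 s, during which the arm holds its last target.

### The job

Prepare the control run: pick the three small glass vials out from among the sample pots and stand each one upright in the holder of its cap's colour, lowest level first: yellow, then green, then red. Let go of each before fetching the next, keep the vials upright and do not drop them. Leave the orange-capped sample pots standing where they are.

Things in the scene. Friction and masses are not known exactly. Their poses are not given: they have to be found in the camera images.
- vial_yellow: glass control vial with a yellow screw cap, standing upright on the mat at the start; round, 22 mm in diameter, 46 mm high; the cap is the top 12 mm (21 mm in diameter); about 15 g. Origin: centre of its underside, z up along its axis.
- vial_green: glass control vial with a green screw cap, standing upright on the mat at the start; round, 22 mm in diameter, 46 mm high; the cap is the top 12 mm (21 mm in diameter); about 15 g. Origin: centre of its underside, z up along its axis.
- vial_red: glass control vial with a red screw cap, standing upright on the mat at the start; round, 22 mm in diameter, 46 mm high; the cap is the top 12 mm (21 mm in diameter); about 15 g. Origin: centre of its underside, z up along its axis.
- holder_yellow: yellow round plastic vial holder, fixed to the bench: a shallow cup with a pale floor, open at the top. Inside 40 mm in diameter; the floor for the vial lies 3 mm above the bench; the wall is 4 mm thick and its rim 9 mm above the bench; a flat foot of 58 mm diameter, 3 mm thick, surrounds it. Origin: centre of the underside, on the bench; z up.
- holder_green: green round plastic vial holder, fixed to the bench: a shallow cup with a pale floor, open at the top. Inside 40 mm in diameter; the floor for the vial lies 3 mm above the bench; the wall is 4 mm thick and its rim 9 mm above the bench; a flat foot of 58 mm diameter, 3 mm thick, surrounds it. Origin: centre of the underside, on the bench; z up.
- holder_red: red round plastic vial holder, fixed to the bench: a shallow cup with a pale floor, open at the top. Inside 40 mm in diameter; the floor for the vial lies 3 mm above the bench; the wall is 4 mm thick and its rim 9 mm above the bench; a flat foot of 58 mm diameter, 3 mm thick, surrounds it. Origin: centre of the underside, on the bench; z up.
- pot_1: wide sample pot with an orange cap, one of three alike, taller than the vials; standing on the mat among them; 31 mm in diameter, 74 mm high, about 20 g. Not to be moved. Origin: centre of its underside, z up along its axis.
- pot_2: wide sample pot with an orange cap, one of three alike, taller than the vials; standing on the mat among them; 31 mm in diameter, 74 mm high, about 20 g. Not to be moved. Origin: centre of its underside, z up along its axis.
- pot_3: wide sample pot with an orange cap, one of three alike, taller than the vials; standing on the mat among them; 31 mm in diameter, 74 mm high, about 20 g. Not to be moved. Origin: centre of its underside, z up along its axis.
- mat: grey rectangular bench mat with a thin white border line, fixed, 160 mm (its x) by 260 mm (its y), 3 mm thick; the three vials and three pots stand on it about 100 mm apart in two rows of three along its y, in any order. Origin: centre of the underside.
Things that resemble listed ones, but are neither listed nor needed, are in the scene too. What is shaped like the vial_yellow but purple is not meant.

How it is judged:
By the outcome, as a careful person would: the job done as asked, in the order asked, and still so for the second after the job is handed in, with the robot touching nothing.
It also fails if it takes over 77 s, if anything falls off the work surface, if the arm or the gripper's body presses on something with over 40 N, if the wrist force passes 120 N, or if a joint passes its speed limit or range.

## Working session

There is one attempt and no reset: what is moved stays moved. The work goes in short steps, Python scripts to look and compute and a tool call to move; the robot and the scene stay as the last step left them, time stands still between calls to the robot, and variables do not carry over. Pictures are saved under pics/ and viewed, and the job is handed in when it is done.

Besides the shell and the picture viewer there is one more tool, called after ">>>" as a command line: name --argument value ..., lists and objects as JSON in quotes. arm_command: Moves the arm, as the interface text tells. Its arguments: {"type":"object","properties":{"targets":{"type":"array","items":{"type":"array"}},"fingers":{"type":"number"},"force":{"type":"number"}},"required":["targets"]}

```bash
mkdir -p pics; ls
python3 - <<'E'
from station import *
import cv2,numpy as np
o=get_obs();print(o)
for n in("scene","top"):
    f=grab_frame(n);np.savez(f'pics/{n}0.npz',**f);cv2.imwrite(f'pics/{n}0.png',f['image'][:,:,::-1]);print(n,f['mtx'],f['D'],f['view'])
print(tips_ahead() if callable(tips_ahead) else tips_ahead)
E
```

```text
pics
{'time': 0.0, 'joint_positions': array([-1.39680259,  0.62934802,  0.0384174 ,  1.51837652, -0.02703051,
        0.99633592, -0.02002067]), 'joint_vel': array([ 7.79474589e-04, -1.36041359e-04, -1.37628532e-03, -7.84346237e-04,
        3.11040476e-05, -4.93644854e-05,  1.20368239e-03]), 'tau': array([ 2.84442995e-04, -5.63417423e+01,  1.22614793e+00, -1.93434674e+01,
        1.10481508e-02,  1.06311188e-02,  1.97582345e-06]), 'tcp_pos': array([0.15418229, 0.63082422, 0.24938467]), 'tcp_rot': array([ 5.96983671e-04,  7.86612417e-01,  6.17446316e-01, -7.71582382e-04]), 'ft_force': array([ 0.93532917,  0.7234669 , -1.17823682]), 'torque': array([-0.00906217,  0.00799919,  0.01027659]), 'finger_gap': 0.08561745813473849}
scene [[405.51652425   0.         279.15077482]
 [  0.         405.51652425 208.05751335]
 [  0.           0.           1.        ]] [0.02759847 0.         0.         0.         0.        ] [[-0.6427446  -0.76607829  0.00185045  0.35202045]
 [ 0.4360626  -0.36387121  0.82307178 -0.27231281]
 [-0.6298641   0.52983186  0.56793434 -0.72724228]
 [ 0.          0.          0.          1.        ]]
top [[405.64850043   0.         280.16823895]
 [  0.         405.64850043 211.8606664 ]
 [  0.           0.           1.        ]] [-0.1012937  0.         0.         0.         0.       ] [[-0.0279946  -0.99932119  0.02394702  0.02512545]
 [ 0.99897268 -0.02711474  0.03630943 -0.52868858]
 [-0.03563547  0.02493888  0.99905364 -1.10336374]
 [ 0.          0.          0.          1.        ]]
0.019
```

View pics/scene0.png

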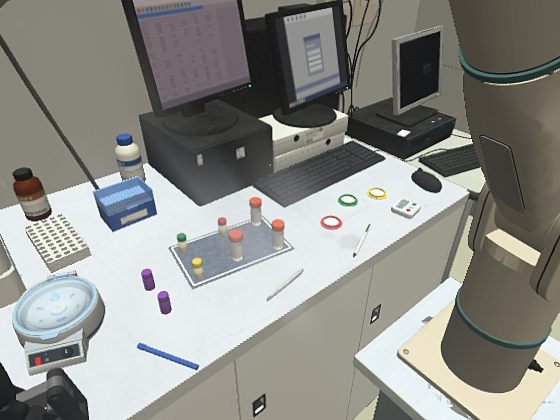

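View pics/top0.png

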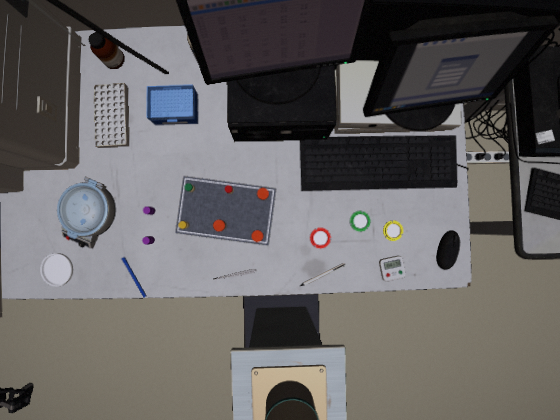

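The top view shows yellow cap (182,225), green (188,187), and small red (229,189); orange-capped pots are at (262,194), (219,226), (257,236). The holders are red (320,238), green (360,221) and yellow (393,231). There are purple look-alikes at (148,210) and (148,240). I'll confirm with crops and measure.

```bash
cat > h.py <<'E'
import numpy as np,cv2
def ray(f,uv,z):
    p=cv2.undistortPoints(np.array(uv,float).reshape(-1,1,2),f['mtx'],f['D'])[:,0]
    d=np.c_[p[:,0],-p[:,1],-np.ones(len(p))]
    R=f['view'][:3,:3];t=f['view'][:3,3];c=-R.T@t;w=d@R
    return c+w*((z-c[2])/w[:,2])[:,None]
def blobs(f,hlo,hhi,amin=12,smin=120,vmin=70):
    h=cv2.cvtColor(f['image'],cv2.COLOR_RGB2HSV)
    H=(h[...,0].astype(int)+20)%180
    m=((H>=hlo+20)&(H<=hhi+20)&(h[...,1]>smin)&(h[...,2]>vmin)).astype(np.uint8)
    n,l,s,c=cv2.connectedComponentsWithStats(m)
    return [(s[i],c[i],l==i) for i in range(1,n) if s[i,4]>=amin]
E
python3 - <<'E'
from h import *
f=dict(np.load('pics/top0.npz'));g=dict(np.load('pics/scene0.npz'))
cv2.imwrite('pics/c1.png',np.hstack([cv2.resize(f['image'][165:255,165:285],None,fx=3.3,fy=3.3,interpolation=2),cv2.resize(g['image'][190:290,160:300],(400,297),interpolation=2)])[:,:,::-1])
for n,lo,hi in(('red',-12,12),('yel',18,34),('grn',50,85)):
  for nm,ff in(('top',f),('scene',g)):
    for s,c,m in blobs(ff,lo,hi):
        if nm=='top' and not(140<c[1]<260 and 120<c[0]<420):continue
        if nm=='scene' and not(180<c[1]<290 and 140<c[0]<410):continue
        ys,xs=np.nonzero(m)
        cc=[s[0]+s[2]/2-.5,s[1]+s[3]/2-.5]
        print(nm,n,s,c.round(1),ff['image'][m].mean(0).round(), 'z.049',ray(ff,[c],.049)[0].round(4)[:2],'z.077',ray(ff,[c],.077)[0].round(4)[:2],'z.009 bbox',ray(ff,[cc],.009)[0].round(4)[:2], 'dep',np.median(ff['range_z'][m]).round(3))
E
```

```text
top red [225 186   8   7  47] [228.4 188.8] [130.  25.  26.] z.049 [0.5925 0.1468] z.077 [0.5898 0.144 ] z.009 bbox [0.5958 0.1507] dep 1.071
top red [257 188  12  12 115] [262.5 193.4] [160.  55.  30.] z.049 [0.578 0.057] z.077 [0.5756 0.0566] z.009 bbox [0.5809 0.0576] dep 1.046
top red [213 220  12  12 114] [218.6 225.2] [160.  54.  28.] z.049 [0.4971 0.1749] z.077 [0.4969 0.1714] z.009 bbox [0.4964 0.1804] dep 1.04
top red [310 228  21  20 151] [319.9 237.6] [183.  54.  51.] z.049 [ 0.4567 -0.0917] z.077 [ 0.4576 -0.0883] z.009 bbox [ 0.4558 -0.0969] dep 1.116
top red [251 230  12  12 107] [256.9 235.5] [166.  56.  29.] z.049 [0.467  0.0746] z.077 [0.4675 0.0736] z.009 bbox [0.4663 0.0771] dep 1.042
scene red [250 198  11   8  68] [255.4 200.9] [215. 116.  94.] z.049 [0.6036 0.0345] z.077 [0.5695 0.0593] z.009 bbox [0.6507 0.0015] dep 1.014
scene red [321 216  13  13  32] [325.8 221.7] [217.  99.  98.] z.049 [ 0.421  -0.0417] z.077 [ 0.3956 -0.0132] z.009 bbox [ 0.4545 -0.0839] dep 1.064
scene red [332 217  10  12  37] [337.8 223.5] [217.  91.  90.] z.049 [ 0.3973 -0.0587] z.077 
[... 664 characters left out ...]
 10  70] [196.6 262.4] [210. 189.  99.] z.049 [0.4949 0.2742] z.077 [0.466  0.2876] z.009 bbox [0.5362 0.2552] dep 0.868
top grn [185 184   7   7  39] [188.  186.8] [28. 88. 54.] z.049 [0.6007 0.254 ] z.077 [0.5978 0.2484] z.009 bbox [0.6045 0.2621] dep 1.069
top grn [350 211  20  20 117] [359.5 220.6] [ 52. 133.  67.] z.049 [ 0.4987 -0.1993] z.077 [ 0.4984 -0.1931] z.009 bbox [ 0.4993 -0.2082] dep 1.12
scene grn [345 195  12  11  38] [351.5 201.5] [ 65. 140.  79.] z.049 [ 0.4406 -0.1566] z.077 [ 0.4142 -0.1226] z.009 bbox [ 0.4851 -0.2087] dep 1.134
scene grn [178 233   7   5  19] [180.9 235. ] [ 76. 154. 110.] z.049 [0.6002 0.2537] z.077 [0.5662 0.2681] z.009 bbox [0.6487 0.233 ] dep 0.944
```

View pics/c1.png

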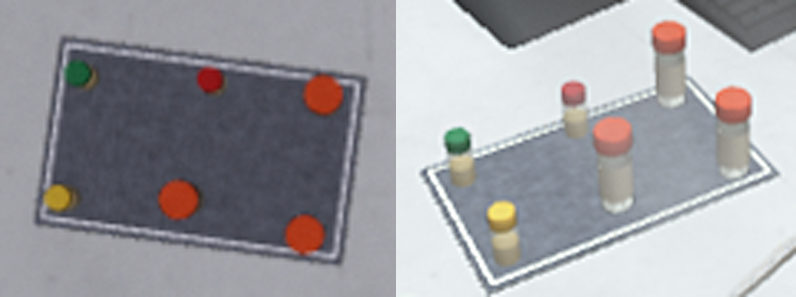

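The crop confirms it: the three small caps (yellow, green, deep red) are the vials. The three larger, taller orange caps are the pots, and the purple items are excluded. Both views agree on the positions. Next I move above the yellow vial with the jaws aligned to world x.

>>> arm_command --targets '[[[-13, 21, 3], [0, 0, 4]], [[-40, 63, 8], [0, 0, 12]], [[-67, 106, 12], [0, 0, 19.5]], [[-94, 148, 17], [0, 0, 27]], [[-120, 190, 22], [0, 0, 34.5]], [[-147, 232, 28], [0, 0, 42]], [[-174, 275, 33], [0, 0, 49.5]], [[-200, 317, 38], [0, 0, 57]], [[-227, 359, 43], [0, 0, 65]], [[-250, 396, 48], [0, 0, 72]], [[-267, 422.6, 50], [0, 0, 76.3]], [[-267, 422.6, 50], [0, 0, 76.3]], [[-267, 422.6, 50], [0, 0, 76.3]]]' --fingers 0.3 --force 25

```text
time: 1.72
tcp_pos: [0.5006, 0.2723, 0.2]
tcp_rot: [-0.0, 1.0, 0.0, -0.001]
ft_force: [0.1, -0.1, 0.5]
finger_gap: 0.0555
```

>>> arm_command --targets '[[[1, 1, 20], [0, 0, 0]], [[1, 1, 60], [0, 0, 0]], [[1, 1, 100], [0, 0, 0]], [[1, 1, 130], [0, 0, 0]], [[1, 1, 150], [0, 0, 0]], [[1, 1, 160], [0, 0, 0]], [[1, 1, 167], [0, 0, 0]], [[1, 1, 167], [0, 0, 0]], [[1, 1, 167], [0, 0, 0]]]'

```text
time: 2.85
tcp_pos: [0.5029, 0.271, 0.034]
tcp_rot: [-0.0, 1.0, -0.0, 0.001]
ft_force: [0.8, 0.6, -0.4]
finger_gap: 0.0553
```

Run:
```python
from station import *
import cv2,numpy as np
print(get_obs()['tcp_pos'])
g=grab_frame('scene')['image'];f=grab_frame('top')['image']
cv2.imwrite('pics/d1.png',np.hstack([cv2.resize(f[165:255,135:255],(400,300),interpolation=2),cv2.resize(g[190:290,140:280],(400,300),interpolation=2)])[:,:,::-1])
```

```text
[0.50285988 0.27099246 0.03397742]
```

View pics/d1.png

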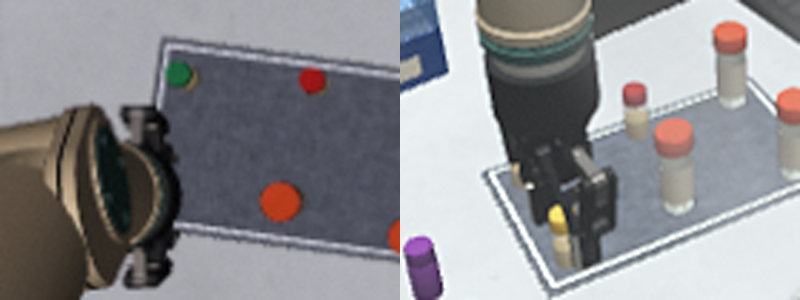

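The yellow cap sits between the fingers and nothing else is touched, so I close.

>>> arm_command --targets '[[[0, 0, 0], [0, 0, 0]], [[0, 0, 0], [0, 0, 0]], [[0, 0, 0], [0, 0, 0]], [[0, 0, 0], [0, 0, 0]], [[0, 0, 0], [0, 0, 0]], [[0, 0, 0], [0, 0, 0]]]' --fingers -1 --force 25

```text
time: 3.7
tcp_pos: [0.5025, 0.2707, 0.0336]
tcp_rot: [-0.0, 1.0, -0.0, 0.0]
ft_force: [0.1, 0.1, 5.6]
finger_gap: 0.0207
```

>>> arm_command --targets '[[[0, 0, -5], [0, 0, 0]], [[0, 0, -20], [0, 0, 0]], [[0, 0, -50], [0, 0, 0]], [[0, 0, -80], [0, 0, 0]], [[0, 0, -110], [0, 0, 0]], [[0, 0, -120], [0, 0, 0]], [[0, 0, -120], [0, 0, 0]]]'

```text
time: 4.58
tcp_pos: [0.5026, 0.2709, 0.1538]
tcp_rot: [-0.0, 1.0, -0.0, 0.0]
ft_force: [-0.1, -0.8, -0.4]
finger_gap: 0.0209
```

Run:
```python
from station import *
import cv2,numpy as np
print(get_obs()['tcp_pos'])
g=grab_frame('scene')['image']
cv2.imwrite('pics/d2.png',cv2.resize(g[130:290,120:320],(800,600),interpolation=2)[:,:,::-1])
```

```text
[0.50255506 0.27092884 0.15383146]
```

View pics/d2.png

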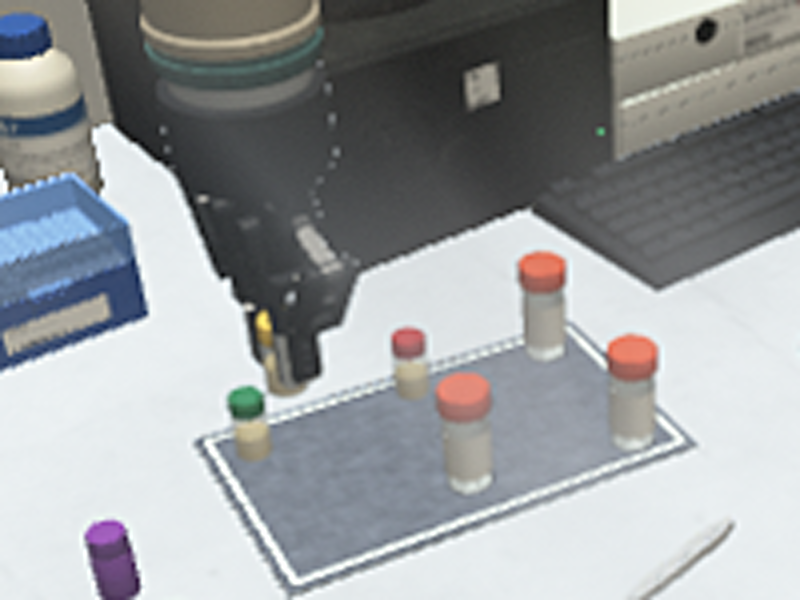

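Run:
```python
from station import *
from h import *
o=get_obs()['tcp_pos']
for n in('scene','top'):
    f=grab_frame(n);np.savez(f'pics/{n}2.npz',**f)
    v=f['view'];c=v[:3,:3]@o+v[:3,3];p,_=cv2.projectPoints(np.array([[c[0],-c[1],-c[2]]]),np.zeros(3),np.zeros(3),f['mtx'],f['D']);u,w=p.ravel().astype(int);print(n,u,w)
    s=f['image'][w-35:w+35,u-45:u+45];cv2.imwrite(f'pics/e_{n}.png',cv2.resize(s,(720,560),interpolation=0)[:,:,::-1])
    for q in [x for x in blobs(f,15,36,6) if abs(x[1]-[u,w]).max()<40]:
        ys,xs=np.nonzero(q[2]);d=f['range_z'][ys,xs].astype(float)
        pp=cv2.undistortPoints(np.c_[xs,ys].astype(float).reshape(-1,1,2),f['mtx'],f['D'])[:,0]
        P=(np.c_[pp[:,0]*d,-pp[:,1]*d,-d]-v[:3,3])@v[:3,:3]
        print(q[0],q[1].round(1),np.percentile(P-o,[5,50,95],axis=0).round(4))
```

```text
scene 190 221
[184 214   4   8  25] [185.8 217.3] [[-0.0063  0.0038  0.0078]
 [ 0.0002  0.0086  0.0138]
 [ 0.0097  0.011   0.0156]]
top 173 223
```

View pics/e_scene.png

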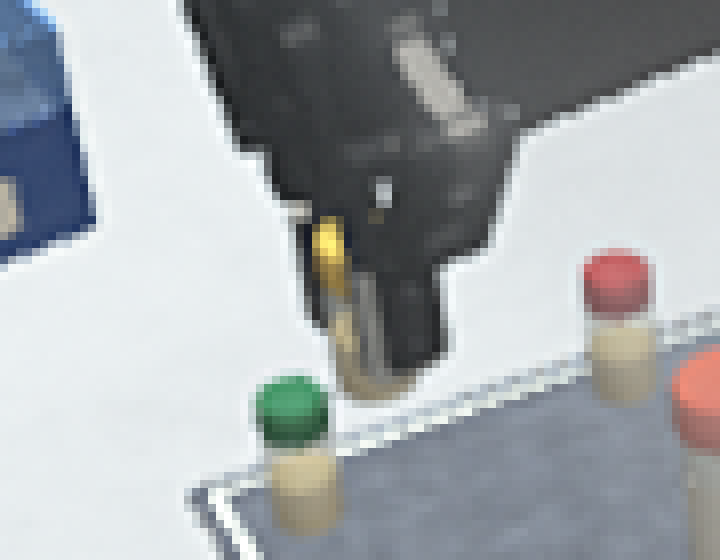

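The vial hangs upright (its left edge leans the same as the standing green vial's) with its bottom about 30 mm below the TCP. Now I carry it to the yellow holder.

>>> arm_command --targets '[[[-1, 10, 0], [0, 0, 0]], [[-2, 35, 0], [0, 0, 0]], [[-4, 70, 0], [0, 0, 0]], [[-7, 110, 0], [0, 0, 0]], [[-9, 150, 0], [0, 0, 0]], [[-11, 190, 0], [0, 0, 0]], [[-14, 230, 0], [0, 0, 0]], [[-16, 270, 0], [0, 0, 0]], [[-18, 310, 0], [0, 0, 0]], [[-21, 350, 0], [0, 0, 0]], [[-23, 390, 0], [0, 0, 0]], [[-25, 430, 0], [0, 0, 0]], [[-28, 470, 0], [0, 0, 0]], [[-30, 510, 0], [0, 0, 0]], [[-32, 540, 0], [0, 0, 0]], [[-33, 560, 0], [0, 0, 0]], [[-33.7, 571, 0], [0, 0, 0]], [[-33.7, 571, 0], [0, 0, 0]], [[-33.7, 571, 0], [0, 0, 0]]]'

```text
time: 7.1
tcp_pos: [0.4686, -0.2988, 0.1531]
tcp_rot: [-0.001, 1.0, 0.0, -0.0]
ft_force: [-0.9, 0.8, -0.2]
finger_gap: 0.021
```

>>> arm_command --targets '[[[0, 1, 15], [0, 0, 0]], [[0, 1, 45], [0, 0, 0]], [[0, 1, 75], [0, 0, 0]], [[0, 1, 95], [0, 0, 0]], [[0, 1, 105], [0, 0, 0]], [[0, 1, 111], [0, 0, 0]], [[0, 1, 115], [0, 0, 0]], [[0, 1, 118], [0, 0, 0]], [[0, 1, 119], [0, 0, 0]], [[0, 1, 119], [0, 0, 0]], [[0, 1, 119], [0, 0, 0]]]'

```text
time: 8.48
tcp_pos: [0.4685, -0.3014, 0.0345]
tcp_rot: [0.0, 1.0, -0.0, 0.0]
ft_force: [0.3, -0.4, -0.3]
finger_gap: 0.0208
```

Run:
```python
from station import *
import cv2,numpy as np
print(get_obs()['tcp_pos'],get_obs()['ft_force'])
g=grab_frame('scene')['image']
cv2.imwrite('pics/d3.png',cv2.resize(g[140:250,310:450],(700,550),interpolation=2)[:,:,::-1])
```

```text
[ 0.46845241 -0.30140809  0.03449038] [ 0.33640307 -0.39551321 -0.27332549]
```

View pics/d3.png

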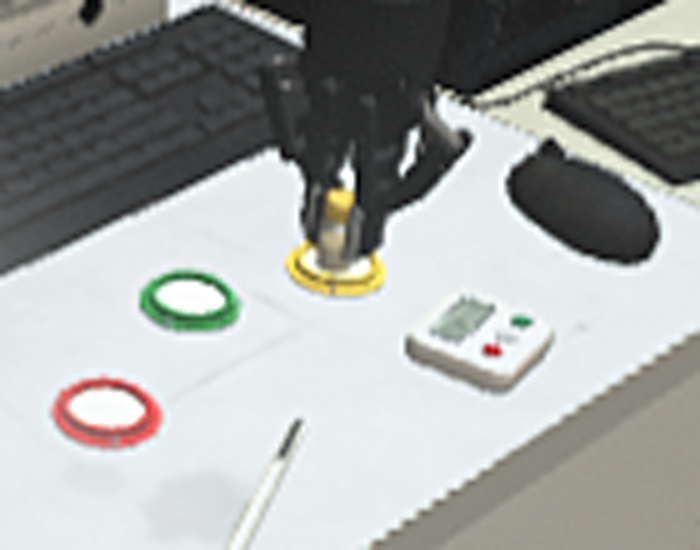

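The vial is inside the yellow ring at about (335,255) in the crop. I'll lower a touch more, then release.

>>> arm_command --targets '[[[0, 0, 0.7], [0, 0, 0]], [[0, 0, 1.3], [0, 0, 0]], [[0, 0, 1.3], [0, 0, 0]], [[0, 0, 1.3], [0, 0, 0]]]'

```text
time: 9.02
tcp_pos: [0.4684, -0.3014, 0.0336]
tcp_rot: [0.0, 1.0, -0.0, 0.0]
ft_force: [-0.1, 1.1, 5.0]
finger_gap: 0.0214
```

Contact force is 5 N, so I open.

>>> arm_command --targets '[[[0, 0, 0], [0, 0, 0]], [[0, 0, 0], [0, 0, 0]], [[0, 0, 0], [0, 0, 0]], [[0, 0, 0], [0, 0, 0]], [[0, 0, 0], [0, 0, 0]]]' --fingers 0.3

```text
time: 9.65
tcp_pos: [0.4683, -0.3013, 0.0329]
tcp_rot: [-0.0, 1.0, -0.0, -0.0]
ft_force: [0.5, -0.5, 0.1]
finger_gap: 0.0557
```

>>> arm_command --targets '[[[0, 0, -10], [0, 0, 0]], [[0, 0, -35], [0, 0, 0]], [[0, 0, -70], [0, 0, 0]], [[0, 0, -100], [0, 0, 0]], [[0, 0, -120], [0, 0, 0]], [[0, 0, -120], [0, 0, 0]]]'

```text
time: 10.4
tcp_pos: [0.4693, -0.3019, 0.1549]
tcp_rot: [0.001, 1.0, -0.0, 0.002]
ft_force: [0.3, 0.0, -1.3]
finger_gap: 0.0556
```

Run:
```python
from station import *
import cv2,numpy as np
o=get_obs();print(o['tcp_pos'],o['finger_gap'])
g=grab_frame('scene')['image']
cv2.imwrite('pics/d4.png',cv2.resize(g[140:250,310:450],(700,550),interpolation=2)[:,:,::-1])
```

```text
[ 0.46931548 -0.30193837  0.15494258] 0.05560064992288935
```

View pics/d4.png

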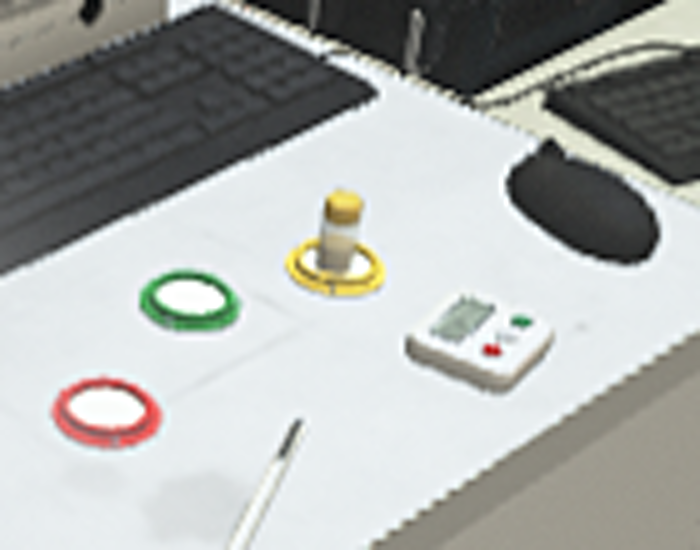

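The yellow vial stands upright inside its cup. Next is the green vial.

>>> arm_command --targets '[[[3, -15, 0], [0, 0, 0]], [[12, -50, 0], [0, 0, 0]], [[22, -92, 0], [0, 0, 0]], [[33, -137, 0], [0, 0, 0]], [[43, -182, 0], [0, 0, 0]], [[54, -227, 0], [0, 0, 0]], [[65, -272, 0], [0, 0, 0]], [[75, -317, 0], [0, 0, 0]], [[86, -362, 0], [0, 0, 0]], [[97, -407, 0], [0, 0, 0]], [[107, -452, 0], [0, 0, 0]], [[118, -497, 0], [0, 0, 0]], [[126, -530, 0], [0, 0, 0]], [[130, -550, 0], [0, 0, 0]], [[132, -555.5, 0], [0, 0, 0]], [[132, -555.5, 0], [0, 0, 0]], [[132, -555.5, 0], [0, 0, 0]]]'

```text
time: 12.58
tcp_pos: [0.6008, 0.252, 0.1531]
tcp_rot: [0.001, 1.0, -0.002, -0.0]
ft_force: [-0.3, -0.9, 0.3]
finger_gap: 0.0554
```

>>> arm_command --targets '[[[0, -2, 20], [0, 0, 0]], [[0, -2, 55], [0, 0, 0]], [[0, -2, 85], [0, 0, 0]], [[0, -2, 105], [0, 0, 0]], [[0, -2, 115], [0, 0, 0]], [[0, -2, 120], [0, 0, 0]], [[0, -2, 120], [0, 0, 0]], [[0, -2, 120], [0, 0, 0]]]'

```text
time: 13.58
tcp_pos: [0.6014, 0.2564, 0.0339]
tcp_rot: [-0.0, 1.0, -0.0, 0.001]
ft_force: [-0.4, 0.4, -0.3]
finger_gap: 0.0556
```

Run:
```python
from station import *
import cv2,numpy as np
o=get_obs();print(o['tcp_pos'],o['ft_force'])
g=grab_frame('scene')['image']
cv2.imwrite('pics/d5.png',cv2.resize(g[190:290,140:280],(700,500),interpolation=2)[:,:,::-1])
```

```text
[0.60136853 0.25638283 0.03391363] [-0.4020667   0.44668134 -0.286429  ]
```

View pics/d5.png

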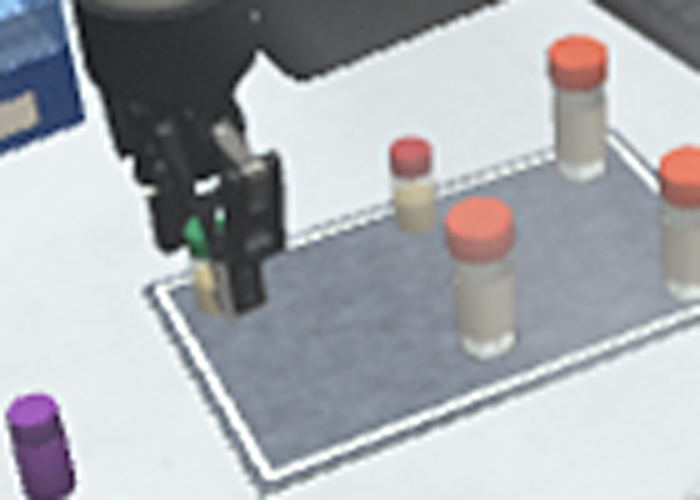

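The green vial is between the fingers. I nudge 1.5 mm to centre, close and lift.

>>> arm_command --targets '[[[0, 1.5, 0], [0, 0, 0]], [[0, 1.5, 0], [0, 0, 0]], [[0, 1.5, 0], [0, 0, 0]], [[0, 1.5, 0], [0, 0, 0]], [[0, 1.5, 0], [0, 0, 0]], [[0, 1.5, 0], [0, 0, 0]]]' --fingers -1 --force 25

```text
time: 14.38
tcp_pos: [0.6009, 0.2544, 0.0334]
tcp_rot: [0.0, 1.0, -0.0, 0.0]
ft_force: [-1.7, -0.9, 5.0]
finger_gap: 0.0213
```

>>> arm_command --targets '[[[0, 0, -5], [0, 0, 0]], [[0, 0, -20], [0, 0, 0]], [[0, 0, -50], [0, 0, 0]], [[0, 0, -80], [0, 0, 0]], [[0, 0, -110], [0, 0, 0]], [[0, 0, -120], [0, 0, 0]], [[0, 0, -120], [0, 0, 0]]]'

```text
time: 15.25
tcp_pos: [0.6009, 0.2548, 0.1536]
tcp_rot: [-0.0, 1.0, -0.0, 0.0]
ft_force: [-0.6, 0.2, -0.8]
finger_gap: 0.0212
```

Run:
```python
from station import *
import cv2,numpy as np
o=get_obs();print(o['tcp_pos'],o['finger_gap'])
g=grab_frame('scene')['image']
cv2.imwrite('pics/d6.png',cv2.resize(g[140:270,130:300],(760,580),interpolation=2)[:,:,::-1])
```

```text
[0.60087536 0.25483807 0.15358271] 0.02124330883046763
```

View pics/d6.png

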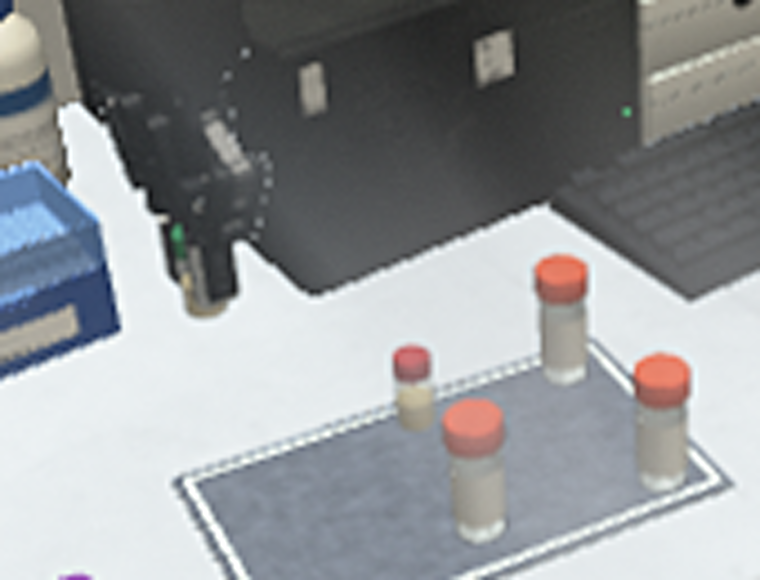

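The green vial is held upright. I carry it to the green holder.

>>> arm_command --targets '[[[-2, 10, 0], [0, 0, 0]], [[-8, 35, 0], [0, 0, 0]], [[-15, 70, 0], [0, 0, 0]], [[-24, 110, 0], [0, 0, 0]], [[-33, 150, 0], [0, 0, 0]], [[-42, 190, 0], [0, 0, 0]], [[-51, 230, 0], [0, 0, 0]], [[-59, 270, 0], [0, 0, 0]], [[-68, 310, 0], [0, 0, 0]], [[-77, 350, 0], [0, 0, 0]], [[-86, 390, 0], [0, 0, 0]], [[-94, 428, 0], [0, 0, 0]], [[-99, 452, 0], [0, 0, 0]], [[-101.5, 463, 0], [0, 0, 0]], [[-101.5, 463, 0], [0, 0, 0]], [[-101.5, 463, 0], [0, 0, 0]]]'

```text
time: 17.3
tcp_pos: [0.4991, -0.2068, 0.1527]
tcp_rot: [-0.001, 1.0, 0.001, -0.0]
ft_force: [-0.6, 0.9, 0.6]
finger_gap: 0.021
```

>>> arm_command --targets '[[[0, 0, 15], [0, 0, 0]], [[0, 0, 45], [0, 0, 0]], [[0, 0, 75], [0, 0, 0]], [[0, 0, 95], [0, 0, 0]], [[0, 0, 105], [0, 0, 0]], [[0, 0, 111], [0, 0, 0]], [[0, 0, 115], [0, 0, 0]], [[0, 0, 118], [0, 0, 0]], [[0, 0, 119], [0, 0, 0]], [[0, 0, 119], [0, 0, 0]], [[0, 0, 119], [0, 0, 0]]]'

```text
time: 18.68
tcp_pos: [0.499, -0.2084, 0.0342]
tcp_rot: [0.0, 1.0, -0.0, 0.0]
ft_force: [-0.6, 0.1, -0.3]
finger_gap: 0.021
```

Run:
```python
from station import *
import cv2,numpy as np
o=get_obs();print(o['tcp_pos'],o['ft_force'])
g=grab_frame('scene')['image']
cv2.imwrite('pics/d7.png',cv2.resize(g[140:250,310:450],(700,550),interpolation=2)[:,:,::-1])
```

```text
[ 0.49903394 -0.20839271  0.0342034 ] [-0.63680148  0.13076355 -0.31111896]
```

View pics/d7.png

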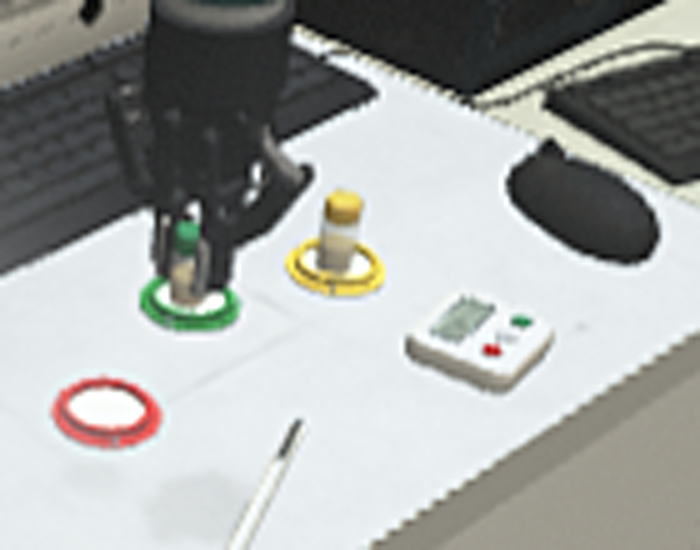

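The green vial is inside the green ring. I set it down, release and lift.

>>> arm_command --targets '[[[0, 0, 0.7], [0, 0, 0]], [[0, 0, 1.3], [0, 0, 0]], [[0, 0, 1.3], [0, 0, 0]], [[0, 0, 1.3], [0, 0, 0]]]'

```text
time: 19.23
tcp_pos: [0.499, -0.2084, 0.0333]
tcp_rot: [-0.0, 1.0, -0.0, 0.0]
ft_force: [-1.0, 0.2, 6.5]
finger_gap: 0.0212
```

>>> arm_command --targets '[[[0, 0, 0], [0, 0, 0]], [[0, 0, 0], [0, 0, 0]], [[0, 0, 0], [0, 0, 0]], [[0, 0, 0], [0, 0, 0]], [[0, 0, 0], [0, 0, 0]]]' --fingers 0.3

```text
time: 19.85
tcp_pos: [0.4989, -0.2083, 0.0326]
tcp_rot: [-0.0, 1.0, -0.0, -0.0]
ft_force: [-0.9, -0.6, -0.5]
finger_gap: 0.0552
```

>>> arm_command --targets '[[[0, 0, -10], [0, 0, 0]], [[0, 0, -35], [0, 0, 0]], [[0, 0, -70], [0, 0, 0]], [[0, 0, -100], [0, 0, 0]], [[0, 0, -120], [0, 0, 0]], [[0, 0, -120], [0, 0, 0]]]'

```text
time: 20.6
tcp_pos: [0.5, -0.2087, 0.1547]
tcp_rot: [0.001, 1.0, -0.0, 0.002]
ft_force: [-0.2, 0.2, 0.0]
finger_gap: 0.0559
```

Run:
```python
from station import *
import cv2,numpy as np
o=get_obs();print(o['tcp_pos'],o['finger_gap'])
g=grab_frame('scene')['image']
cv2.imwrite('pics/d8.png',cv2.resize(g[140:250,310:450],(700,550),interpolation=2)[:,:,::-1])
```

```text
[ 0.49996808 -0.20874862  0.15465409] 0.05588382393514109
```

View pics/d8.png

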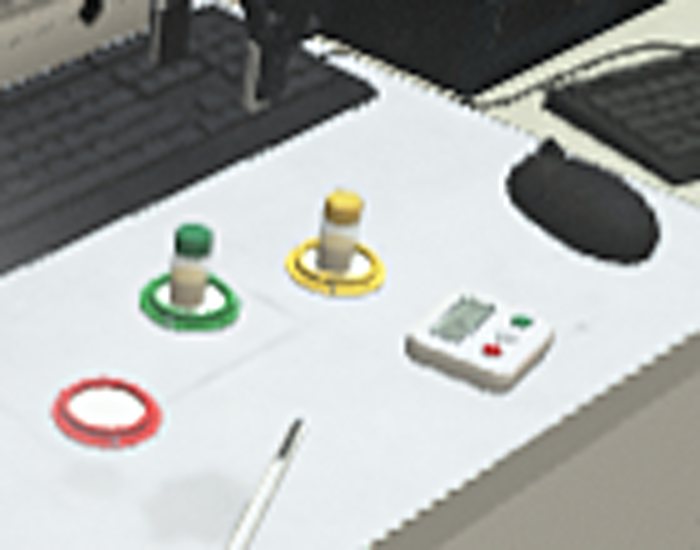

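Green is standing upright in its cup. Next is red.

>>> arm_command --targets '[[[4, -15, 0], [0, 0, 0]], [[13, -50, 0], [0, 0, 0]], [[24, -92, 0], [0, 0, 0]], [[36, -137, 0], [0, 0, 0]], [[48, -182, 0], [0, 0, 0]], [[60, -227, 0], [0, 0, 0]], [[72, -272, 0], [0, 0, 0]], [[83, -315, 0], [0, 0, 0]], [[90, -342, 0], [0, 0, 0]], [[93.5, -355, 0], [0, 0, 0]], [[93.5, -355, 0], [0, 0, 0]], [[93.5, -355, 0], [0, 0, 0]], [[93.5, -355, 0], [0, 0, 0]]]'

```text
time: 22.28
tcp_pos: [0.5926, 0.1449, 0.1528]
tcp_rot: [0.0, 1.0, -0.002, -0.0]
ft_force: [-0.3, -0.3, 0.3]
finger_gap: 0.0553
```

>>> arm_command --targets '[[[0, 0, 20], [0, 0, 0]], [[0, 0, 55], [0, 0, 0]], [[0, 0, 85], [0, 0, 0]], [[0, 0, 105], [0, 0, 0]], [[0, 0, 115], [0, 0, 0]], [[0, 0, 120], [0, 0, 0]], [[0, 0, 120], [0, 0, 0]], [[0, 0, 120], [0, 0, 0]]]'

```text
time: 23.28
tcp_pos: [0.5932, 0.1468, 0.0335]
tcp_rot: [-0.0, 1.0, -0.0, 0.001]
ft_force: [1.0, 0.4, 0.9]
finger_gap: 0.0551
```

Run:
```python
from station import *
import cv2,numpy as np
o=get_obs();print(o['tcp_pos'],o['ft_force'])
g=grab_frame('scene')['image'];f=grab_frame('top')['image']
cv2.imwrite('pics/d9.png',np.hstack([cv2.resize(f[165:255,165:285],(400,300),interpolation=2),cv2.resize(g[180:280,170:310],(400,300),interpolation=2)])[:,:,::-1])
```

```text
[0.59323362 0.14676391 0.0334858 ] [1.00792103 0.40278919 0.93123384]
```

View pics/d9.png

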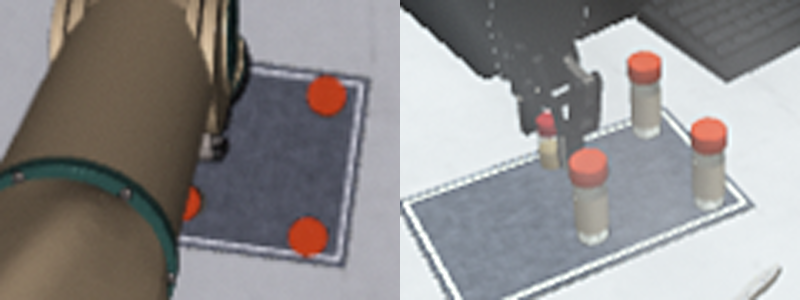

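The red vial is between the fingers and the pots are undisturbed. I close and lift.

>>> arm_command --targets '[[[0, 0, 0], [0, 0, 0]], [[0, 0, 0], [0, 0, 0]], [[0, 0, 0], [0, 0, 0]], [[0, 0, 0], [0, 0, 0]], [[0, 0, 0], [0, 0, 0]], [[0, 0, 0], [0, 0, 0]]]' --fingers -1 --force 25

```text
time: 24.12
tcp_pos: [0.5928, 0.1467, 0.033]
tcp_rot: [-0.0, 1.0, -0.0, 0.0]
ft_force: [-0.9, 0.8, 5.8]
finger_gap: 0.0208
```

>>> arm_command --targets '[[[0, 0, -5], [0, 0, 0]], [[0, 0, -20], [0, 0, 0]], [[0, 0, -50], [0, 0, 0]], [[0, 0, -80], [0, 0, 0]], [[0, 0, -110], [0, 0, 0]], [[0, 0, -120], [0, 0, 0]], [[0, 0, -120], [0, 0, 0]]]'

```text
time: 25.0
tcp_pos: [0.5928, 0.1467, 0.1532]
tcp_rot: [-0.0, 1.0, -0.0, 0.0]
ft_force: [0.2, 1.3, -0.7]
finger_gap: 0.0208
```

Run:
```python
from station import *
import cv2,numpy as np
o=get_obs();print(o['tcp_pos'],o['finger_gap'])
g=grab_frame('scene')['image']
cv2.imwrite('pics/d10.png',cv2.resize(g[140:270,150:320],(760,580),interpolation=2)[:,:,::-1])
```

```text
[0.59281262 0.14674125 0.15322703] 0.020849120303023605
```

View pics/d10.png

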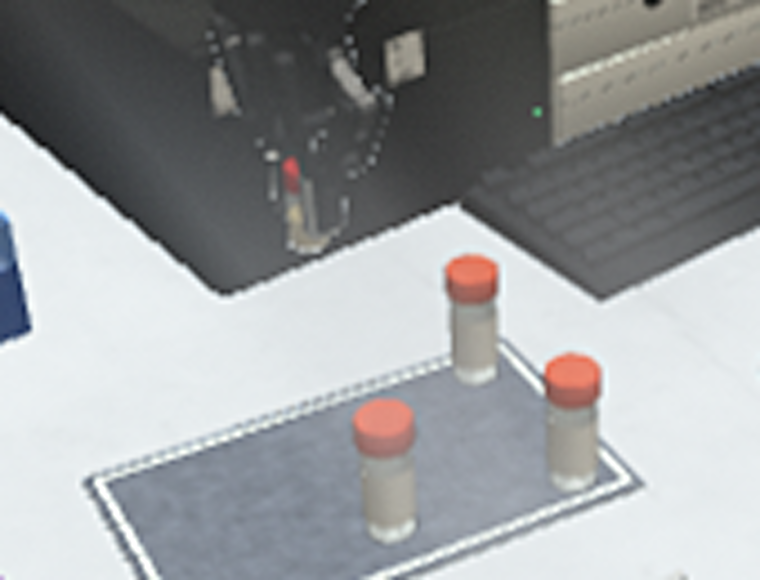

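>>> arm_command --targets '[[[-5, 9, 0], [0, 0, 0]], [[-17, 30, 0], [0, 0, 0]], [[-36, 64, 0], [0, 0, 0]], [[-56, 100, 0], [0, 0, 0]], [[-76, 135, 0], [0, 0, 0]], [[-96, 170, 0], [0, 0, 0]], [[-115, 204, 0], [0, 0, 0]], [[-129, 229, 0], [0, 0, 0]], [[-135, 240, 0], [0, 0, 0]], [[-137, 243.5, 0], [0, 0, 0]], [[-137, 243.5, 0], [0, 0, 0]], [[-137, 243.5, 0], [0, 0, 0]]]'

```text
time: 26.55
tcp_pos: [0.4561, -0.0958, 0.1526]
tcp_rot: [-0.0, 1.0, 0.001, 0.0]
ft_force: [-0.1, 0.5, 0.2]
finger_gap: 0.021
```

>>> arm_command --targets '[[[0, 0, 15], [0, 0, 0]], [[0, 0, 45], [0, 0, 0]], [[0, 0, 75], [0, 0, 0]], [[0, 0, 95], [0, 0, 0]], [[0, 0, 105], [0, 0, 0]], [[0, 0, 111], [0, 0, 0]], [[0, 0, 115], [0, 0, 0]], [[0, 0, 118], [0, 0, 0]], [[0, 0, 119], [0, 0, 0]], [[0, 0, 119], [0, 0, 0]], [[0, 0, 119], [0, 0, 0]]]'

```text
time: 27.92
tcp_pos: [0.4557, -0.0967, 0.0339]
tcp_rot: [-0.0, 1.0, -0.0, 0.0]
ft_force: [0.4, 0.6, -0.3]
finger_gap: 0.0209
```

Run:
```python
from station import *
import cv2,numpy as np
o=get_obs();print(o['tcp_pos'],o['ft_force'])
g=grab_frame('scene')['image']
cv2.imwrite('pics/d11.png',cv2.resize(g[150:260,280:420],(700,550),interpolation=2)[:,:,::-1])
```

```text
[ 0.45566237 -0.09669965  0.03389145] [ 0.37207574  0.61841528 -0.2635579 ]
```

View pics/d11.png

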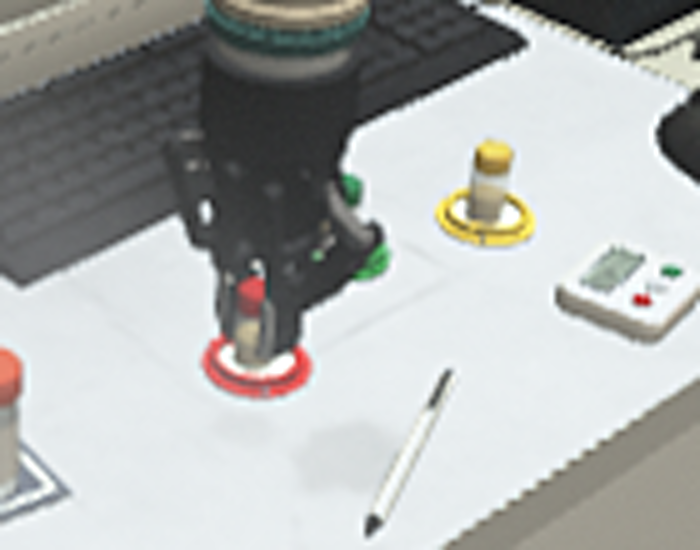

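The red vial is inside the red ring. I set it down, release and lift.

>>> arm_command --targets '[[[0, 0, 0.7], [0, 0, 0]], [[0, 0, 1.3], [0, 0, 0]], [[0, 0, 1.3], [0, 0, 0]], [[0, 0, 1.3], [0, 0, 0]]]'

```text
time: 28.48
tcp_pos: [0.4556, -0.0968, 0.0329]
tcp_rot: [-0.0, 1.0, -0.0, 0.0]
ft_force: [-1.3, 0.6, 6.4]
finger_gap: 0.0209
```

>>> arm_command --targets '[[[0, 0, 0], [0, 0, 0]], [[0, 0, 0], [0, 0, 0]], [[0, 0, 0], [0, 0, 0]], [[0, 0, 0], [0, 0, 0]], [[0, 0, 0], [0, 0, 0]]]' --fingers 0.3

```text
time: 29.1
tcp_pos: [0.4554, -0.0968, 0.0323]
tcp_rot: [-0.0, 1.0, -0.0, -0.0]
ft_force: [0.3, -0.0, -0.5]
finger_gap: 0.0556
```

>>> arm_command --targets '[[[0, 0, -10], [0, 0, 0]], [[0, 0, -35], [0, 0, 0]], [[0, 0, -70], [0, 0, 0]], [[0, 0, -110], [0, 0, 0]], [[0, 0, -150], [0, 0, 0]], [[0, -20, -170], [0, 0, 0]], [[0, -60, -170], [0, 0, 0]], [[0, -100, -170], [0, 0, 0]], [[0, -140, -170], [0, 0, 0]], [[0, -180, -170], [0, 0, 0]], [[0, -220, -170], [0, 0, 0]], [[0, -260, -170], [0, 0, 0]], [[0, -300, -170], [0, 0, 0]], [[0, -340, -170], [0, 0, 0]], [[0, -370, -170], [0, 0, 0]], [[0, -380, -170], [0, 0, 0]], [[0, -380, -170], [0, 0, 0]], [[0, -380, -170], [0, 0, 0]]]'

```text
time: 31.35
tcp_pos: [0.4559, 0.2814, 0.2027]
tcp_rot: [0.0, 1.0, -0.001, -0.0]
ft_force: [-0.0, -0.6, -0.8]
finger_gap: 0.0556
```

Run:
```python
from station import *
from h import *
o=get_obs();print(o['time'],o['tcp_pos'],o['finger_gap'])
f=grab_frame('top');g=grab_frame('scene')
cv2.imwrite('pics/d12.png',np.hstack([cv2.resize(f['image'][165:285,250:420],(400,300),interpolation=2),cv2.resize(g['image'][150:270,230:400],(400,300),interpolation=2)])[:,:,::-1])
for n,lo,hi in(('red',-12,12),('yel',18,34),('grn',50,85)):
    for s,c,m in blobs(f,lo,hi,12):
        if 140<c[1]<260 and 200<c[0]<420: print(n,s,'z.049',ray(f,[c],.049)[0].round(4)[:2],'z.077',ray(f,[c],.077)[0].round(4)[:2])
```

```text
31.35 [0.45592991 0.28137705 0.20265908] 0.05557720142118837
red [257 188  12  12 115] z.049 [0.578 0.057] z.077 [0.5756 0.0566]
red [213 220  12  12 114] z.049 [0.497  0.1748] z.077 [0.4968 0.1712]
red [310 228  21  20 152] z.049 [ 0.4566 -0.0916] z.077 [ 0.4575 -0.0882]
red [251 230  12  12 108] z.049 [0.4671 0.0746] z.077 [0.4677 0.0737]
red [317 235   8   7  44] z.049 [ 0.4562 -0.0937] z.077 [ 0.4571 -0.0902]
yel [383 221  20  20 203] z.049 [ 0.4702 -0.29  ] z.077 [ 0.4707 -0.2815]
grn [350 211  20  20 120] z.049 [ 0.4987 -0.1998] z.077 [ 0.4984 -0.1936]
grn [359 218   7   6  33] z.049 [ 0.4988 -0.2071] z.077 [ 0.4986 -0.2007]
```

View pics/d12.png

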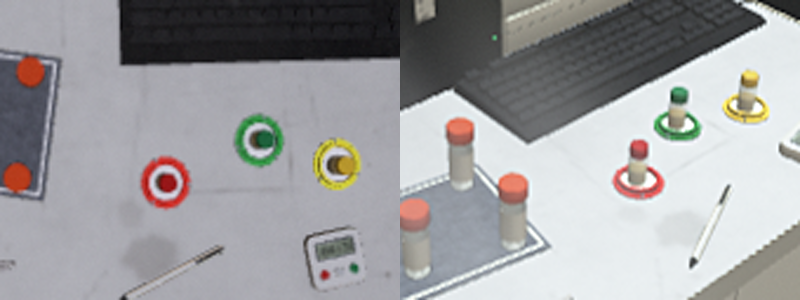

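All three vials stand upright in their cups, the pots have not moved (to 0.2 mm), and the arm is clear. I'm handing in.

```bash
python3 -c "
from station import *
print(job_done())"
```

```text
the job is handed in; nothing more can be done
None
```

I placed the yellow, green and red vials, in that order, each upright in the holder of its cap's colour. Each was released before I fetched the next. I handed the job in at about 31 s of the 77 s allowed.

- **Vials:** the last pictures show all three upright inside their cups. The caps of the red and green vials measured 3 mm or less from their holder centres. The yellow cap merged with its holder in the colour mask, so I checked that one by eye only.
- **Pots:** the measured positions of all three orange-capped pots differ by 0.2 mm or less from the start.
- **Forces:** the readings after each move stayed at 6.5 N or less. At hand-in the arm was clear of everything, at about 0.2 m height.

None of the checks failed or disagreed.

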